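# Park a sample dock's spring plunger in its rest notch

### The job

The carrier with the red sample bottle is to be taken off its dock next, so park that dock's lock: pull its spring plunger knob up, twist it clockwise (seen from above) into its rest notch and let go, so that it stays held up. Leave the dock with the blue bottle locked, and both bottles standing in their nests.

Things in the scene. Friction and masses are not known exactly. Their poses are not given: they have to be found in the camera images.
- dock_red: Dock with the red bottle, bolted down. Origin: on the table, on the plunger's axis; z up, x (within 35 degrees of straight away from the robot) towards the bottle. Aluminium base 200 x 100 x 10 mm, x from -45 to 155 mm. At the origin a white block 56 mm square and a steel collar 46 mm across, top 75 mm high. The bottle's nest is at x = 105 mm. The other dock is identical.
- knob_red (a point): Centre of the plunger's grip on that dock: a black upright bar 40 mm long (x axis), 12 mm thick (y), 24 mm tall (z up), white line along its top, on a 12 mm steel stem. Locked: 108 mm above the table, 33 mm above the collar's top, bar along the dock's x. Pinch it across its thickness from above; it rises and turns with the plunger.
- pull_red (a joint): Rise of that plunger, m: 0 down and locked, 0.030 upper stop. A spring draws it down, 5 N at 0, 12.5 N at the stop. A brass cross pin under the bar sits in a deep collar slot and blocks twisting until raised over 0.018; 0.024 is a good height to twist at. Parked in the rest notch it stays at about 0.012; on the teeth between, at 0.017 (not parked).
- twist_red (a joint): Twist of that knob, rad: 0 locked, growing clockwise seen from above. The shallow rest notch (green floor in the collar) is centred at 1.22 (70 degrees); released anywhere from 1.0 to 1.45 the pin drops into it. It turns easily (0.02 N m) and stays where it is left.
- pull_blue (a joint): Rise of the plunger of the other, identical dock, which carries the blue bottle, m: 0 = down and locked. It is to stay so.
- bottle_red: Red sample bottle with white cap, 48 mm in diameter, 75 mm tall, about 0.12 kg, loose in its dock's nest, 105 mm from the plunger's axis; base 20 mm, top 95 mm above the table. Origin: centre of its underside, z up. It marks the dock to work on.
- bottle_blue: The same bottle in blue, in the nest of the other dock, 105 mm from that dock's plunger. Origin: centre of its underside, z up.
There are look-alikes about, which are no part of the job. What is shaped like the part that bears pull_blue but orange is not meant. What is shaped like the dock_red but pink or purple is not meant.

How it is judged (in metres and radians):
At the end, for the whole second after the job is handed in: The plunger beside the red bottle rests in its notch: raised 10 to 15.5 mm and twisted 49 to 90 degrees clockwise, released. The blue bottle's plunger is down (under 4 mm). Both bottles stand upright (within 8 degrees), within 20 mm of where they stood (value of joint pull_red between 0.01 and 0.0155 m and value of joint twist_red between 0.85 and 1.58 rad and value of joint pull_blue below 0.004 m and angle between each of bottle_red, bottle_blue's own z axis and vertical below 0.15 rad and distance of each of bottle_red, bottle_blue from where it was at the start of the episode below 0.02 m); the robot touches nothing.
It fails at once if the plunger beside the blue bottle is pulled up by more than 8 mm (value of joint pull_blue above 0.008 m).
It fails at once if a bottle is tipped by more than 30 degrees (angle between any of bottle_red, bottle_blue's own z axis and vertical above 0.52 rad).
It also fails if it takes over 34 s, if anything falls off the work surface, if the arm or the gripper's body presses on something with over 40 N, if the wrist force passes 120 N, or if a joint passes its speed limit or range.

### The arm

A 6-joint arm with a two-finger parallel gripper is mounted at the origin on the work surface. World frame = base frame: x ahead of the robot, y to its left, z up, the work surface at z = 0. Lengths are in mm, angles in rad, forces in N, time in s.
With the tool pointing down it reaches from about 275 to 850 mm from the base axis. Payload 19 kg.
Tool frame: the origin (TCP) lies midway between the tips of the shut fingers; the grasp point (between the pads) lies 19 mm behind it (robot.grip_depth is the distance from the TCP to the grasp point, in mm); z points along the fingers, y is the direction in which the jaws open and shut (so a half turn about z gives the same grasp; the last joint's range is limited). The gripper opens to 85 mm and grips with 20 to 120 N. Pads are 22 mm wide; open, the fingers measure 114 mm over their backs; the gripper's body (76 mm by 85 mm) begins 54 mm behind the grasp point. The pads swing forward as they close: fully open they stand 13 mm farther back than shut.
Start: joints at [1.153, 0.15, 1.437, -0, 1.554, -0.134], TCP at [161.008, 551.966, 231.267] pointing down, gripper open.
Joint ranges: [-2.8, 2.8], [-0.68, 2.1], [0.12, 2.68], [-1.39, 4.53], [0.16, 2.79], [-2.81, 2.81]. Speed limits (rad/s): [1.89, 1.89, 2.22, 3.01, 3.01, 3.01].

### API

Orientations are given as a unit quaternion [w, x, y, z].
In Python, from station import robot gives the robot as it stands.
- The arm moves only by the tool jog_arm, never from a script. Its argument "rows" is one flat list of numbers, 6 for each row, row after row: the shift along the world's x, y, z in m, then the turn, a rotation vector about the world's x, y, z in rad. A call has 1 to 12 rows; each row shifts and turns the commanded pose from where the row before left it; what a row does not reach is not made up. A row lasts 1/10 s, in which the tool goes at most 50 mm and 8.59 degrees, less where a joint would pass 70% of its speed; a pose out of reach is approached as far as the arm can. A call is refused whole if a number of a shift passes 0.05 or a number of a turn 0.15, either way. A call with a gripper value outside its range is refused whole. "grip" is the finger opening in m, from 0 to 0.0854, set as the call begins (left out, the last holds). The fingers move at their own pace and stop on an object; "grip_force" is the grip in N (left out, the last holds). Time passes only in rows, so rows that do not move let the fingers close. It gives the time, the measured TCP pose, the force and the opening at its end, in the units of the state.
- robot.read_state(): the state, without advancing time (a new reading comes with each control period).
- robot.capture(name): name is "scene" or "top" or "wrist"; returns the picture (480x640x3 uint8, red, green, blue); there is no depth.
- robot.camera_params(name): a dict with "fov_y" (degrees; the focal length in pixels is half the picture's height over the tangent of half this angle, whatever the lens; pixels are square), "cx", "cy" (the principal point, pixels), "R" (3x3) and "t" (3): a world point X has camera coordinates R X + t; the wrist camera has in their place "tool_from_camera" (4x4, takes a point from camera to tool coordinates, whose origin is the TCP and whose axes are the flange's). Camera axes: x right, y down, z forward; pixel columns grow to the right and rows downward; lengths in mm; the calibration is good to about 2 mm. A picture is of the moment at which its call begins: read the wrist's pose just before it. camera_params takes no time and is no camera call.
- robot.finish_job(): hands the job in, once; it reports no verdict.
Trained networks look in the newest picture that a camera, given by its name, has taken for a name from the list of things; names that differ only in an ending like _2 or _b are one class to them, and where a whole thing is asked for, a point or a joint stands for the part that bears it (a point fixed in the world has none). Each returns a list of dicts, best first, with "score" (0 to 1); they miss things now and then, are a little off and sometimes report something else, mostly with a low value. They report only what shows in the picture. A call takes as long as a camera call. They do not tell look-alikes from the thing itself.
- robot.recognise(camera, label): "bbox" ([left, top, width, height] in pixels, round what is visible of it).
- robot.place_of(camera, label): "xy" ([column, row] in pixels: a listed point, or the origin of a listed thing).
The state is a dict: "t": time; "qpos": joint angles; "qd": joint speeds; "effort": joint torques, N m; "position": TCP position; "tool_rot": TCP orientation; "contact_force": force on the tool from outside, world axes, zero at the start; "moment": the same for the moment, N m; "grip_width": finger opening in mm.
Only numpy, scipy, OpenCV 4.12 (cv2) and the standard library are available. Lean on these libraries where they do the work, as an engineer would, in place of code of your own. Each camera call takes 0.05 s, during which the arm holds its last target. There are 200 camera calls.

## Working session

There is one attempt and no reset: what is moved stays moved. The work goes in short steps, Python scripts to look and compute and a tool call to move; the robot and the scene stay as the last step left them, time stands still between calls to the robot, and variables do not carry over. Pictures are saved under pics/ and viewed, about 8 in all and at most 12, crops included, and the job is handed in when it is done.

Besides the shell and the picture viewer there is one more tool, called after ">>>" in YAML: its name, and indented under it one key for each argument. jog_arm: Moves the arm, as the interface text tells. Its arguments: {"type":"object","properties":{"rows":{"type":"array","items":{"type":"number"}},"grip":{"type":"number"},"grip_force":{"type":"number"}},"required":["rows"]}

```bash
mkdir -p pics; cat > h.py <<'E'
import numpy as np, cv2
from scipy.spatial.transform import Rotation as Rn
from station import robot
def ray(cam,uv,st=None):
    p=robot.camera_params(cam); f=240/np.tan(np.radians(p["fov_y"])/2)
    d=np.array([(uv[0]-p["cx"])/f,(uv[1]-p["cy"])/f,1.])
    if cam=="wrist":
        T=np.array(p["tool_from_camera"]); q=st["tool_rot"]
        R=Rn.from_quat([q[1],q[2],q[3],q[0]]).as_matrix()
        return R@T[:3,3]+np.array(st["position"]), R@T[:3,:3]@d
    R=np.array(p["R"]);return -R.T@np.array(p["t"]), R.T@d
def atz(cam,uv,z,st=None):
    o,d=ray(cam,uv,st); return o+d*(z-o[2])/d[2]
def save(n,im): cv2.imwrite("pics/"+n,cv2.cvtColor(im,cv2.COLOR_RGB2BGR))
E
python3 - <<'E'
from h import *
print(robot.read_state())
a=robot.capture("top");b=robot.capture("scene")
save("ts.png",cv2.resize(np.vstack([a,b]),(600,900))[:0] if 0 else a); save("sc.png",b)
for c in("top","scene"):
  print({k:v for k,v in robot.camera_params(c).items()})
  for l,z in(("knob_red",108),("bottle_red",20),("bottle_blue",20),("dock_red",0)):
    for r in robot.place_of(c,l): print(c,l,round(r["score"],2),np.round(r["xy"]),np.round(atz(c,r["xy"],z)))
E
```

```text
{'t': 0.0, 'qpos': array([ 1.15300174e+00,  1.51003056e-01,  1.43799634e+00, -1.84634919e-05,
        1.55380543e+00, -1.34012769e-01]), 'qd': array([ 0.00184895, -0.00130571, -0.0003731 , -0.00044019,  0.00012077,
        0.00145469]), 'effort': array([ 9.78923781e-04, -7.13063979e+01, -5.70862377e+01, -2.62402709e-04,
        9.01588064e-03, -2.84135083e-06]), 'position': array([160.9286167 , 551.77549846, 230.68301789]), 'tool_rot': array([-1.56226323e-04,  1.41415085e-01,  9.89950204e-01, -5.85676859e-04]), 'contact_force': array([-0.05162948, -0.00986259, -0.04856974]), 'moment': array([-0.00537071, -0.00270767,  0.00291752]), 'grip_width': 85.40243154575634}
{'fov_y': 48.64355554406747, 'cx': 311.9469826736446, 'cy': 241.3380041563405, 'R': array([[-2.41903918e-02, -9.99707246e-01,  4.96695970e-04],
       [-9.91819978e-01,  2.39372458e-02, -1.25379978e-01],
       [ 1.25331383e-01, -3.52562378e-03, -9.92108671e-01]]), 't': array([-191.43049338,  432.35134966, 1341.7651255 ])}
top knob_red 0.67 [351. 176.] [ 576. -303.  108.]
top knob_red 0.63 [403. 321.] [ 222. -413.  108.]
to
[... 346 characters left out ...]
399970107, 'cy': 236.90695681638633, 'R': array([[-5.18373764e-02,  9.98655284e-01, -7.14493789e-04],
       [ 7.71775642e-01,  3.96066233e-02, -6.34660282e-01],
       [-6.33778545e-01, -3.34505528e-02, -7.72790927e-01]]), 't': array([ 233.85345406, -260.41326505, 1977.82206155])}
scene knob_red 0.63 [284. 272.] [ 565. -298.  108.]
scene knob_red 0.61 [254. 181.] [ 220. -423.  108.]
scene knob_red 0.57 [153. 204.] [ 335. -717.  108.]
scene bottle_red 0.67 [296. 321.] [ 669. -259.   20.]
scene bottle_blue 0.88 [477. 294.] [553. 252.  20.]
scene dock_red 0.82 [158. 228.] [ 338. -725.    0.]
scene dock_red 0.71 [263. 204.] [ 219. -404.    0.]
scene dock_red 0.58 [284. 296.] [ 575. -303.    0.]
```

View pics/ts.png

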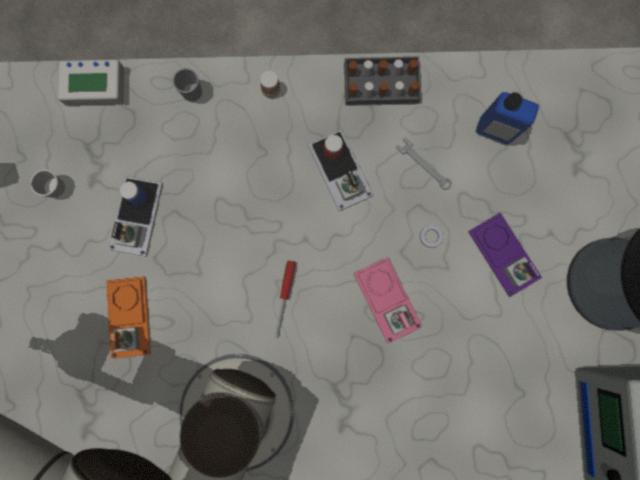

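View pics/sc.png

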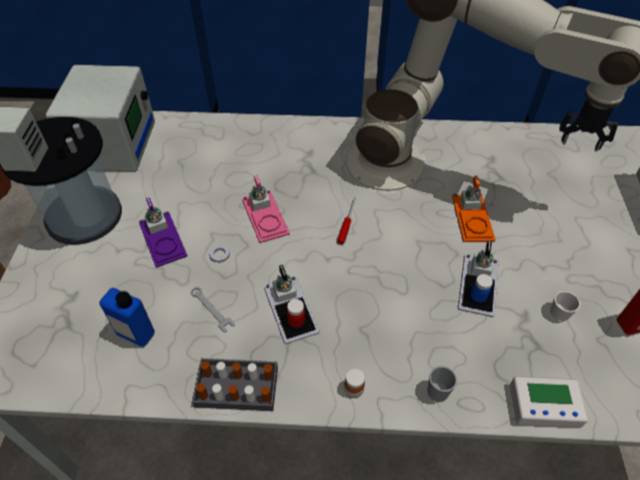

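The top view shows the red bottle at (333,146) with its dock's block at (348,185), and the blue one at (130,190). The scene view agrees: red at (296,312), knob at (284,272). The orange, pink and purple docks are look-alikes. The red dock is at about (572,-301) mm with yaw about 25°, so I'm moving there.

>>> jog_arm:
  rows: [0.017,-0.0355,0,0,0,-0.1,0.017,-0.0355,0,0,0,-0.1,0.017,-0.0355,0,0,0,-0.1,0.017,-0.0355,0,0,0,-0.1,0.017,-0.0355,0,0,0,-0.1,0.017,-0.0355,0,0,0,-0.1,0.017,-0.0355,0,0,0,-0.1,0.017,-0.0355,0,0,0,-0.1,0.017,-0.0355,0,0,0,-0.1,0.017,-0.0355,0,0,0,-0.1,0.017,-0.0355,0,0,0,-0.1,0.017,-0.0355,0,0,0,-0.1]

```text
t: 1.7
position: [365.3, 124.4, 231.5]
tool_rot: [0.0, 0.677, 0.736, 0.0]
contact_force: [1.8, 0.7, 0.3]
grip_width: 85.5
```

>>> jog_arm:
  rows: [0.017,-0.0355,0,0,0,-0.1,0.017,-0.0355,0,0,0,-0.1,0.017,-0.0355,0,0,0,-0.1,0.017,-0.0355,0,0,0,-0.1,0.017,-0.0355,0,0,0,-0.1,0.017,-0.0355,0,0,0,-0.1,0.017,-0.0355,0,0,0,-0.1,0.017,-0.0355,0,0,0,-0.1,0.017,-0.0355,0,0,0,-0.1,0.017,-0.0355,0,0,0,-0.1,0.017,-0.0355,0,0,0,-0.1,0,0,0,0,0,0]

```text
t: 2.9
position: [552.8, -268.2, 229.8]
tool_rot: [-0.0, 0.962, 0.272, -0.001]
contact_force: [-0.6, 0.7, -0.7]
grip_width: 85.5
```

>>> jog_arm:
  rows: [0,0,0,0,0,0,0,0,0,0,0,0]

```text
t: 3.1
position: [551.8, -263.8, 231.4]
tool_rot: [-0.0, 0.961, 0.276, 0.0]
contact_force: [-1.1, 0.2, -0.0]
grip_width: 85.5
```

```bash
cat > look.py <<'E'
from h import *
import sys
st=robot.read_state(); im=robot.capture("wrist"); save(sys.argv[1],im)
q=st["tool_rot"]; R=Rn.from_quat([q[1],q[2],q[3],q[0]]).as_matrix()
print(st["t"],st["position"].round(1),"yaw_y",np.degrees(np.arctan2(R[1,1],R[0,1])).round(1),R[:,2].round(3),st["qpos"].round(2))
for l,z in(("knob_red",float(sys.argv[2])),("bottle_red",20),("dock_red",0)):
    for r in robot.place_of("wrist",l): print(l,round(r["score"],2),np.round(r["xy"]),np.round(atz("wrist",r["xy"],z,st),1))
E
python3 look.py w1.png 108
```

```text
3.1 [ 551.8 -263.8  231.4] yaw_y -58.0 [-0.  0. -1.] [-0.57  0.23  1.35  0.    1.57  0.44]
knob_red 0.66 [388. 235.] [ 570.5 -301.6  108. ]
bottle_red 0.95 [401.  82.] [ 666.1 -263.8   20. ]
dock_red 0.73 [399.  81.] [ 669.4 -264.1    0. ]
dock_red 0.61 [373. 206.] [ 570.  -304.1    0. ]
```

View pics/w1.png

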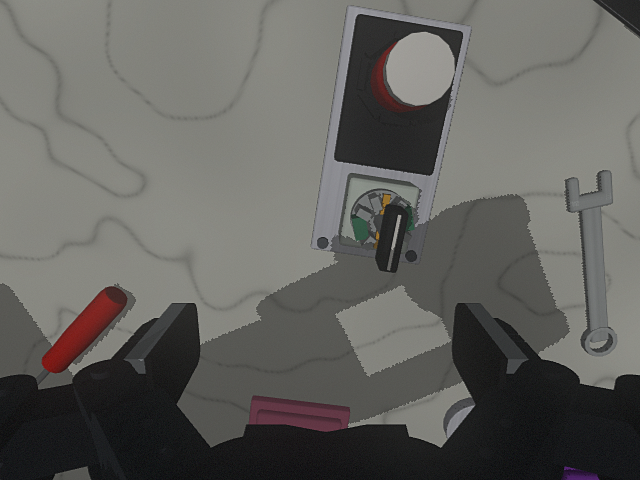

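The wrist view shows the red bottle at (420,70). The knob bar runs from (398,207) to (388,270), with the dock's base edges on either side. I'll refine the yaw from those edges and the bar's line.

```bash
python3 - <<'E'
from h import *
st=robot.read_state()
im=cv2.imread("pics/w1.png"); c=cv2.resize(im[150:300,300:480],None,fx=4,fy=4,interpolation=cv2.INTER_CUBIC); cv2.imwrite("pics/w1c.png",c)
# bar white line
g=im[195:275,370:415].astype(int).min(2); m=(g>90)
n,L,S,C=cv2.connectedComponentsWithStats(m.astype(np.uint8))
for i in range(1,n):
    if S[i][4]>20:
        ys,xs=np.where(L==i); print("comp",S[i][:5]+[370,195,0,0,0], C[i]+[370,195])
        vx,vy,x0,y0=cv2.fitLine(np.c_[xs,ys].astype(np.float32),cv2.DIST_HUBER,0,.01,.01).ravel()
        a=atz("wrist",(370+x0-20*vx,195+y0-20*vy),120,st);b=atz("wrist",(370+x0+20*vx,195+y0+20*vy),120,st)
        print(np.degrees(np.arctan2(*(a-b)[[1,0]])), (a+b)/2)
for a,b in(((313,246),(348,8)),((427,255),(470,27))):
    A,B=atz("wrist",a,10,st),atz("wrist",b,10,st); print("edge",A,B,np.degrees(np.arctan2(*(B-A)[[1,0]])))
E
```

```text
comp [389 195  26  13 130] [405.66923077 198.60769231]
111.28896435339415 [ 597.18672165 -293.98989576  120.        ]
comp [371 197  11  18 124] [376.02419355 204.74193548]
41.184560995784274 [ 584.05365216 -281.51055485  120.        ]
comp [387 215  14  55 163] [393.98159509 239.93865031]
-156.7939662573062 [ 571.63798253 -303.21716983  120.        ]
comp [370 217   6  15  55] [372.2        224.78181818]
44.853719047940295 [ 572.57234784 -286.36303475  120.        ]
comp [370 236   6   7  25] [371.96 239.68]
72.42260069499963 [ 564.67655492 -291.53122602  120.        ]
edge [ 513.00582286 -276.91377725   10.        ] [ 690.97221436 -199.23651301   10.        ] 23.579899310805278
edge [ 560.17741078 -368.29213052   10.        ] [ 730.49995494 -287.56495231   10.        ] 25.359383955777044
```

View pics/w1c.png

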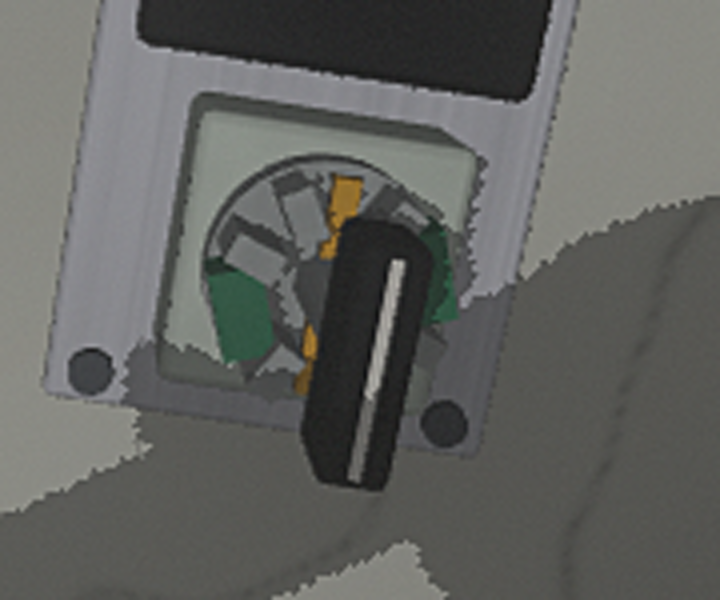

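>>> jog_arm:
  rows: [0.01,-0.02,-0.025,0,0,-0.07,0.0095,-0.019,-0.025,0,0,-0.07,0,0,-0.025,0,0,0,0,0,0,0,0,0,0,0,0,0,0,0]

```text
t: 3.8
position: [571.5, -303.1, 157.1]
tool_rot: [-0.0, 0.978, 0.208, 0.0]
contact_force: [0.3, -0.1, 0.1]
grip_width: 85.0
```

```bash
python3 look.py w2.png 108
```

```text
3.8 [ 571.5 -303.1  157.1] yaw_y -66.0 [ 0.  0. -1.] [-0.61  0.33  1.36  0.    1.45  0.55]
knob_red 0.65 [324. 267.] [ 571.6 -303.5  108. ]
bottle_red 0.8 [326.  60.] [ 666.5 -262.5   20. ]
dock_red 0.73 [322. 222.] [ 568.3 -303.3    0. ]
```

View pics/w2.png

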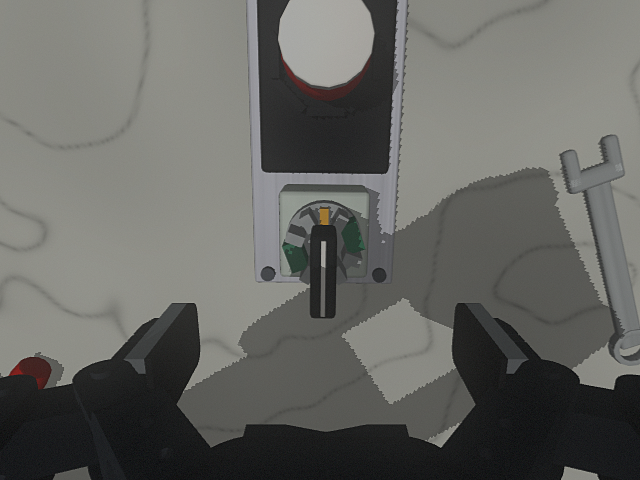

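The bar is upright in the image at (323,270), centred between the jaws and square to them. I'll descend 66 mm and close.

>>> jog_arm:
  rows: [0,0,-0.025,0,0,0,0,0,-0.025,0,0,0,0,0,-0.016,0,0,0,0,0,0,0,0,0,0,0,0,0,0,0]

```text
t: 4.5
position: [571.9, -303.7, 91.3]
tool_rot: [0.0, 0.978, 0.207, 0.0]
contact_force: [-0.1, 0.7, 0.3]
grip_width: 85.8
```

>>> jog_arm:
  rows: [0,0,0,0,0,0,0,0,0,0,0,0,0,0,0,0,0,0,0,0,0,0,0,0,0,0,0,0,0,0,0,0,0,0,0,0,0,0,0,0,0,0,0,0,0,0,0,0,0,0,0,0,0,0,0,0,0,0,0,0]
  grip: 0.004
  grip_force: 60

```text
t: 5.5
position: [571.1, -302.5, 90.6]
tool_rot: [-0.001, 0.978, 0.208, -0.0]
contact_force: [-6.7, 9.5, 8.6]
grip_width: 11.4
```

The bar is gripped at 11.4 mm. I'll take out the ~1 mm side load and pull up 24 mm.

>>> jog_arm:
  rows: [-0.0005,0.001,0,0,0,0,0,0,0.006,0,0,0,0,0,0.006,0,0,0,0,0,0.006,0,0,0,0,0,0.006,0,0,0,0,0,0,0,0,0,0,0,0,0,0,0]

```text
t: 6.2
position: [570.8, -302.2, 114.1]
tool_rot: [-0.0, 0.978, 0.207, -0.0]
contact_force: [0.2, 4.7, -12.1]
grip_width: 11.2
```

```bash
python3 -c "
from h import *
s=robot.read_state();print({k:s[k].round(2) for k in('position','contact_force','moment','qpos')})
b=robot.capture('scene');print(robot.place_of('scene','knob_red'))"
```

```text
{'position': array([ 570.79, -302.24,  114.13]), 'contact_force': array([  0.18,   4.69, -12.08]), 'moment': array([ 0.64, -0.08, -0.02]), 'qpos': array([-0.61,  0.36,  1.42,  0.  ,  1.37,  0.55])}
[{'xy': [150.2, 201.8], 'score': 0.39}, {'xy': [282.5, 268.6], 'score': 0.37}]
```

The downward load is 12 N, which matches the spring at 24 mm, so the plunger is up. Next I'll twist clockwise 1.22 rad.

>>> jog_arm:
  rows: [0,0,0,0,0,-0.12,0,0,0,0,0,-0.12,0,0,0,0,0,-0.12,0,0,0,0,0,-0.12,0,0,0,0,0,-0.12,0,0,0,0,0,-0.12,0,0,0,0,0,-0.12,0,0,0,0,0,-0.12,0,0,0,0,0,-0.12,0,0,0,0,0,-0.14,0,0,0,0,0,0,0,0,0,0,0,0]

```text
t: 7.5
position: [570.6, -303.1, 114.2]
tool_rot: [0.0, 0.921, -0.389, -0.0]
contact_force: [-4.0, -4.2, -11.2]
grip_width: 10.9
```

>>> jog_arm:
  rows: [0,0,0,0,0,0,0,0,0,0,0,0]

```text
t: 7.7
position: [570.6, -303.1, 114.1]
tool_rot: [0.0, 0.922, -0.388, -0.0]
contact_force: [-4.5, -4.5, -11.6]
grip_width: 11.3
```

I've turned it 69.6°, with the spring load still on. I'll lower 11.5 mm into the notch, then check the load.

>>> jog_arm:
  rows: [0,0,-0.004,0,0,0,0,0,-0.004,0,0,0,0,0,-0.0035,0,0,0,0,0,0,0,0,0,0,0,0,0,0,0]

```text
t: 8.2
position: [570.7, -303.1, 103.0]
tool_rot: [0.0, 0.922, -0.388, -0.0]
contact_force: [-6.0, -3.3, -9.7]
grip_width: 11.0
```

>>> jog_arm:
  rows: [0,0,0,0,0,0,0,0,0,0,0,0,0,0,0,0,0,0,0,0,0,0,0,0,0,0,0,0,0,0,0,0,0,0,0,0,0,0,0,0,0,0,0,0,0,0,0,0,0,0,0,0,0,0]
  grip: 0.085

```text
t: 9.1
position: [571.0, -302.5, 102.8]
tool_rot: [-0.0, 0.921, -0.39, 0.0]
contact_force: [-0.2, -0.6, -0.1]
grip_width: 84.9
```

>>> jog_arm:
  rows: [0,0,0.02,0,0,0,0,0,0.03,0,0,0,0,0,0.03,0,0,0,-0.02,-0.01,0.02,0,0,0,0,0,0,0,0,0,0,0,0,0,0,0]

```text
t: 9.7
position: [551.0, -312.7, 202.8]
tool_rot: [-0.0, 0.921, -0.391, 0.0]
contact_force: [0.2, 0.1, -0.2]
grip_width: 84.8
```

```bash
python3 look.py w3.png 120; python3 -c "
from h import *
b=robot.capture('scene');save('sc2.png',cv2.resize(b[150:350,230:530],None,fx=2.6,fy=2.6,interpolation=2))
for l in('bottle_red','bottle_blue'):
  for r in robot.place_of('scene',l): print(l,r,atz('scene',r['xy'],20).round())"
```

```text
9.7 [ 551.  -312.7  202.8] yaw_y -136.0 [ 0.001 -0.    -1.   ] [-0.64  0.28  1.34  0.    1.52  1.74]
knob_red 0.83 [288. 237.] [ 570.1 -303.9  120. ]
bottle_red 0.6 [168. 156.] [ 666.6 -261.7   20. ]
dock_red 0.79 [301. 201.] [ 569.  -303.5    0. ]
bottle_red {'xy': [294.2, 322.6], 'score': 0.8} [ 673. -264.   20.]
bottle_blue {'xy': [479.2, 292.8], 'score': 0.6} [548. 258.  20.]
```

View pics/w3.png

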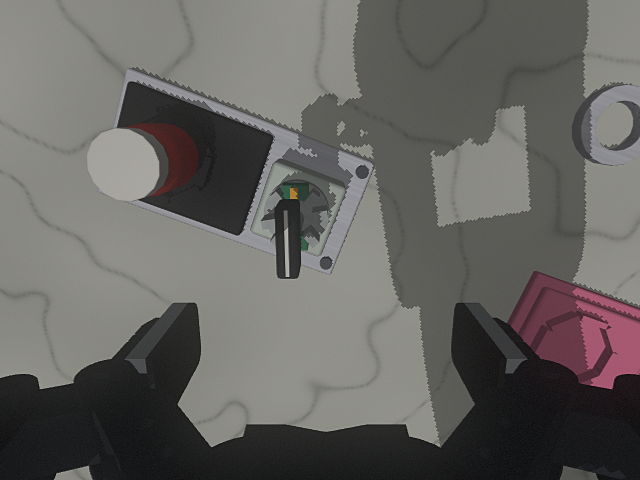

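View pics/sc2.png

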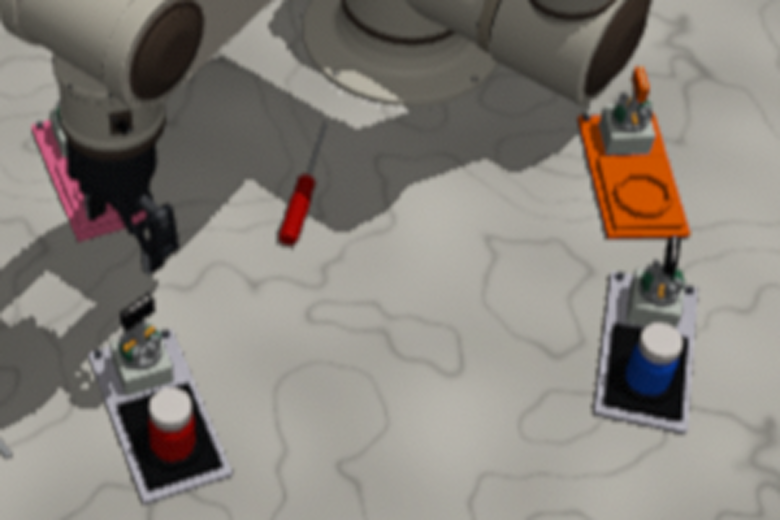

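The pin's brass end lies over the green notch at (293,193), and the bar is up and parallel to the jaw-aligned image axis. When I let go the rise was about 12 mm, below the 17 mm tooth height. Both bottles are upright and the arm is clear, so I'm handing in.

```bash
python3 -c "
from station import robot
print(robot.finish_job())"
```

```text
the job is handed in; nothing more can be done
None
```

The red dock's plunger is parked: I pulled it up about 24 mm, twisted it 69.6° clockwise, lowered it into the rest notch and let go. The job was handed in at about 10 s.

**Last checks:**
- **Plunger:** it was about 12 mm up just before release, below the 17 mm tooth height. Afterwards the wrist picture showed the brass pin over the green notch, with the bar still turned. I did not measure the rise again after letting go.
- **Bottles:** both are upright in their nests. The networks' estimates for them vary by about 5–8 mm between looks, which is within the networks' own scatter.
- **Blue dock:** the arm never went near its plunger, and it looks down in the picture.
- **Arm:** it is clear of everything, with contact force near 0.

No check failed. When the gripper closed there was a side load of about 12 N from a 1 mm offset, which I corrected before pulling.

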